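# Slide the camp lantern into its case and shut the door

### The arm

A 6-joint arm with a two-finger parallel gripper is mounted at the origin on the work surface. World frame = base frame: x ahead of the robot, y to its left, z up, the work surface at z = 0. Lengths are in m, angles in rad, forces in N, time in s.
With the tool pointing down it reaches from about 0.375 to 0.975 m from the base axis. Payload 3.8 kg.
Tool frame: the origin (TCP) lies at the very end of the fingers, on their centre line; the grasp point (between the pads) lies 19 mm behind it; z points along the fingers, y is the direction in which the jaws open and shut (so a half turn about z gives the same grasp; the last joint's range is limited). The gripper opens to 85 mm and grips with 20 to 120 N. Pads are 22 mm wide; open, the fingers measure 114 mm over their backs; the gripper's body (76 mm by 85 mm) begins 54 mm behind the grasp point. The pads swing forward as they close: fully open they stand 13 mm farther back than shut.
Start: joints at [1.131, 0.264, 1.604, -0, 1.274, -0.037], TCP at [0.265, 0.621, 0.231] pointing down, gripper open.
Joint ranges: [-2.63, 2.63], [-0.94, 2.18], [0.31, 2.57], [-1.31, 4.45], [0, 2.66], [-2.55, 2.55]. Speed limits (rad/s): [2.57, 2.57, 3.14, 3.14, 3.14, 3.14].

### API

Orientations are given as a rotation vector (axis times angle).
In Python, from workcell import bot, viewer gives the robot as it stands.
- The arm moves only by the tool jog_arm, never from a script. Its argument "motion" is a list of rows, each an object of numbers: "dx", "dy", "dz": the shift along the world's x, y, z in cm; "turn": the turn about the world's z in rad. A call has 1 to 12 rows; each row shifts and turns the commanded pose from where the row before left it; what a row does not reach is not made up. A row lasts 1/12 s, in which the tool goes at most 41.7 mm and 7.16 degrees, less where a joint would pass 70% of its speed; a pose out of reach is approached as far as the arm can. A call is refused whole if a number of a shift passes 4.17 or a number of a turn 0.125, either way. A call with a gripper value outside its range is refused whole. "fingers" is the finger opening in cm, from 0 to 8.54, set as the call begins (left out, the last holds). The fingers move at their own pace and stop on an object; "grip_force" is the grip in N (left out, the last holds). Time passes only in rows, so rows that do not move let the fingers close. It gives the time, the measured TCP pose, the force and the opening at its end, in the units of the state.
- bot.read_state(): the state, without advancing time (a new reading comes with each control period).
- viewer.read_camera(name): name is "scene" or "side" or "wrist"; returns (picture, depth): 480x640x3 uint8, red, green, blue; 480x640 float32, m along the optical axis (not along the pixel's ray), 0 where there is no reading.
- viewer.camera_info(name): a dict with "vertical_fov" (degrees; the focal length in pixels is half the picture's height over the tangent of half this angle, whatever the lens; pixels are square), "cx", "cy" (the principal point, pixels), "dist" ([k1, k2, p1, p2, k3] as OpenCV has them; the pictures are not rectified), "R" (3x3) and "t" (3): a world point X has camera coordinates R X + t. Camera axes: x right, y down, z forward; pixel columns grow to the right and rows downward; lengths in m; the calibration is good to about 2 mm. A picture is of the moment at which its call begins: read the wrist's pose just before it. camera_info takes no time and is no camera call; for the wrist camera it gives the pose at the moment of the call.
- bot.finish_job(): hands the job in, once; it reports no verdict.
The state is a dict: "time": time; "q": joint angles; "joint_vel": joint speeds; "joint_torque": joint torques, N m; "tool_pos": TCP position; "tcp_rot": TCP orientation; "wrist_force": force on the tool from outside, world axes, zero at the start; "torque": the same for the moment, N m; "width": opening from 0.0 (shut) to 1.0 (fully open).
Only numpy, scipy, OpenCV 4.12 (cv2) and the standard library are available. Lean on these libraries where they do the work, as an engineer would, in place of code of your own. Each camera call takes 0.05 s, during which the arm holds its last target. There are 200 camera calls.

### The job

Put the camp lantern away: with your fingertips push the tall lantern low on its base so that it slides upright over the table and through the open front of the black case, until all of it stands inside; then push the case's swing door fully shut and move clear. Never grip, lift or tip the lantern, touch it nowhere but on its steel base, and leave the mallet and the pegs where they lie.

Things in the scene. Friction and masses are not known exactly. Their poses are not given: they have to be found in the camera images.
- lantern: Loose camp lantern, upright, 228 mm tall, 0.5 to 0.9 kg. Round steel base 76 mm wide up to 50 mm high; then a dark collar 62 mm wide to 62 mm, glass 56 mm wide to 155 mm, cap 68 mm wide to 165 mm, vent and wire loop. Origin: centre of the underside, z up. Pushed higher than about 50 mm it may tip. Starts 170 to 220 mm from the case's origin, in front of it (case -x).
- case: Black plastic case, immovable, 90 mm high, open at the top (the lantern sticks out) and front. Origin: on the table in mid-bay; x points from the open front to the back wall, y left, z up. Inside y = -72 to +72 mm, x from the front edges of the side walls at -65 mm to the back wall at +65 mm. Walls 5 mm. No sill: its floor is level with the table.
- door (a joint): Angle (rad) of the case's swing door: 0 shut across the front, growing as it opens towards the robot; 1.57 square to the front, stop at 2.3, starts at 1.75 to 2.2. Hinge upright at case x = -70, y = +74.5 mm. Panel 5 mm thick, 1 to 89 mm high, reaching 150 mm from the hinge; shut, it points along case -y. Stays where it is left (0.04 N m friction), no latch.
- door_hinge (a point): Point on the hinge axis of the door, 45 mm above the table.
- door_edge (a point): Point on the outer face of the door at its free edge, 45 mm above the table.
- mallet: Steel peg mallet lying to the right of the case (case -y), 290 mm long, head 44 x 85 x 44 mm, rubber grip. Origin on the table 105 mm from the head's middle, x along the handle to the head. Leave it alone.
- ypeg_a: Blue aluminium Y-section tent peg lying to the left of the case (case +y), 175 mm long, 19 mm high. Origin under its middle, x along it. Leave it alone.
- ypeg_b: A second peg like ypeg_a, lying beside it.
- clear_peg: Clear plastic tent peg with a cross head, 180 mm long, 10 mm high, farther left of the case. Origin under its middle, x along it. Leave it alone.
Things that resemble listed ones, but are neither listed nor needed, are in the scene too. Several things have the shape of the case; the one meant has the colours described above.

How it is judged:
By the outcome, as a careful person would: the job done as asked, in the order asked, and still so for the second after the job is handed in, with the robot touching nothing.
It also fails if it takes over 67 s, if anything falls off the work surface, if the arm or the gripper's body presses on something with over 40 N, if the wrist force passes 120 N, or if a joint passes its speed limit or range.

## Working session

There is one attempt and no reset: what is moved stays moved. The work goes in short steps, Python scripts to look and compute and a tool call to move; the robot and the scene stay as the last step left them, time stands still between calls to the robot, and variables do not carry over. Pictures are saved under pics/ and viewed, about 8 in all and at most 12, crops included, and the job is handed in when it is done.

Besides the shell and the picture viewer there is one more tool, called after "Call:" as name(argument=value, ...) on one line, values as JSON. jog_arm: Moves the arm, as the interface text tells. Its arguments: {"type":"object","properties":{"motion":{"type":"array"},"fingers":{"type":"number"},"grip_force":{"type":"number"}},"required":["motion"]}

```bash
mkdir -p pics; ls; cat > h.py <<'E'
import numpy as np, cv2
from workcell import bot, viewer
def snap(n,f):
    i=viewer.camera_info(n); p,d=viewer.read_camera(n)
    cv2.imwrite(f'pics/{f}.png',p[:,:,::-1]); np.savez(f'{f}.npz',p=p,d=d,**{k:np.array(v) for k,v in i.items()})
def load(f): return np.load(f'{f}.npz')
def ray(z,u,v):
    f=240/np.tan(np.radians(float(z['vertical_fov']))/2)
    K=np.array([[f,0,z['cx']],[0,f,z['cy']],[0,0,1.]])
    n=cv2.undistortPoints(np.array([[[u,v]]],float),K,z['dist'])[0,0]
    return np.array([n[0],n[1],1.])
def at_depth(z,u,v):
    d=np.median(z['d'][int(v)-1:int(v)+2,int(u)-1:int(u)+2]); return z['R'].T@(ray(z,u,v)*d-z['t'])
def at_z(z,u,v,h):
    c=-z['R'].T@z['t']; r=z['R'].T@ray(z,u,v); return c+r*(h-c[2])/r[2]
def proj(z,X):
    f=240/np.tan(np.radians(float(z['vertical_fov']))/2)
    K=np.array([[f,0,z['cx']],[0,f,z['cy']],[0,0,1.]])
    return cv2.projectPoints(np.atleast_2d(np.array(X,float)),cv2.Rodrigues(z['R'])[0],z['t'],K,z['dist'])[0][:,0]
E
python3 - <<'E'
from h import *
snap('scene','scene1'); snap('side','side1')
print(bot.read_state())
for n in('scene1','side1'):
    z=load(n); print(n,-z['R'].T@z['t'],z['vertical_fov'])
E
```

```text
pics
{'time': 0.1, 'q': array([ 1.13111442e+00,  2.64689705e-01,  1.60525740e+00,  5.03163274e-06,
        1.27370380e+00, -3.68985176e-02]), 'joint_vel': array([ 0.0004576 , -0.00156081, -0.00320057, -0.00128573, -0.00087394,
        0.00298378]), 'joint_torque': array([ 4.61293675e-04, -5.16706645e+01, -3.68590629e+01, -8.19241268e-05,
        6.20525389e-03, -2.05960833e-05]), 'tool_pos': array([0.26430041, 0.62037516, 0.23006773]), 'tcp_rot': array([-0.62832633, -3.07761578,  0.00313946]), 'wrist_force': array([ 0.16292041,  0.37868095, -0.97487853]), 'torque': array([-0.01155069, -0.00710652,  0.02171456]), 'width': 0.9992143015285296}
scene1 [ 1.13525821 -0.60080932  0.69524734] 50.012205805243525
side1 [-0.00855359 -0.48081396  1.00610571] 45.99484490400918
```

View pics/scene1.png

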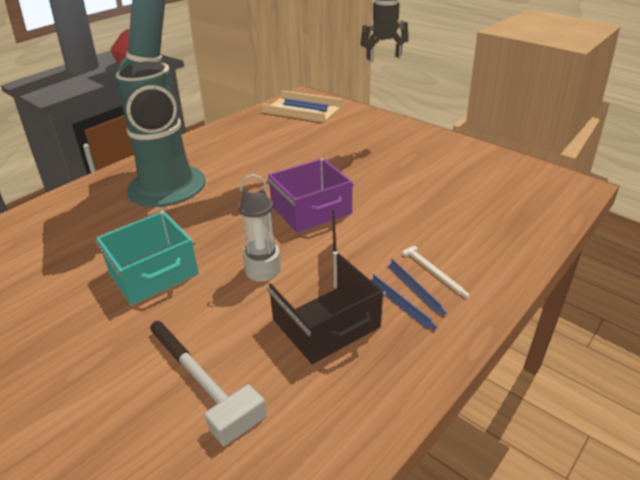

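View pics/side1.png

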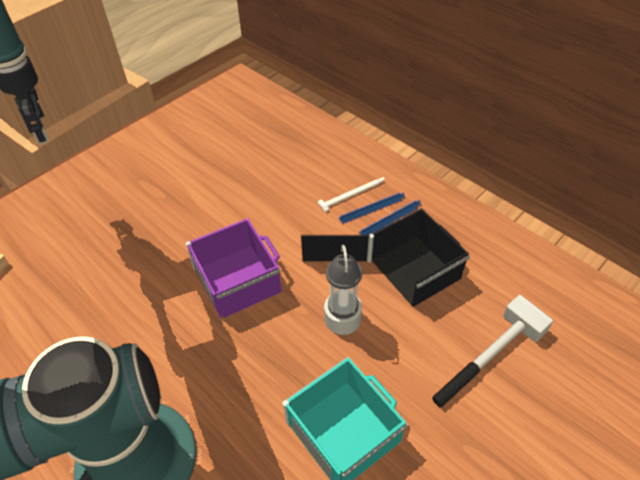

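Case-shaped things: black (scene 328,307), purple (311,195) and teal (148,258). I choose the black one, at side (418,255). There is only one lantern, at scene (262,262) and side (343,315). Next is the close crop.

```bash
python3 - <<'E'
import cv2
a=cv2.imread('pics/side1.png')[170:350,290:490]; cv2.imwrite('pics/c1.png',cv2.resize(a,None,fx=3.2,fy=3.2,interpolation=cv2.INTER_CUBIC))
a=cv2.imread('pics/scene1.png')[165:365,225:395]; cv2.imwrite('pics/c2.png',cv2.resize(a,None,fx=3,fy=3,interpolation=cv2.INTER_CUBIC))
E
```

```text
(no output)
```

View pics/c1.png

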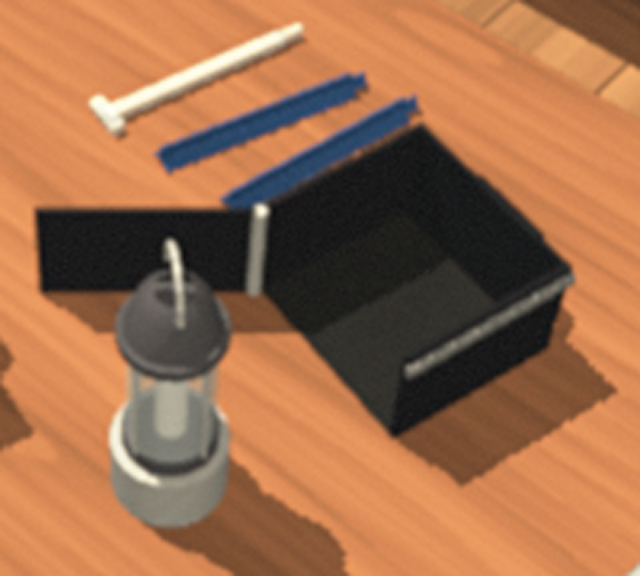

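View pics/c2.png

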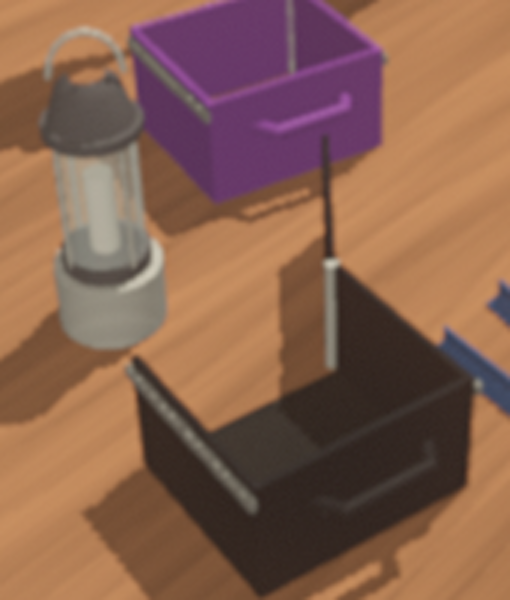

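Side crop (3.2×, offset 290,170): the black case's front-right wall top is at (406,370), back-right at (572,275), back-left at (422,125). The hinge top is at (262,207), the door's free edge top at (38,210), and the lantern base is about (170,470).

```bash
python3 - <<'E'
from h import *
from scipy.optimize import least_squares
z=load('side1'); s=load('scene1')
c1=lambda u,v:(290+u/3.2-.3,170+v/3.2-.3); c2=lambda u,v:(225+u/3-.3,165+v/3-.3)
obs=[]
for nm,u,v in [('FRtop',406,368),('BRtop',572,272),('BLtop',422,125),('hingetop',262,206),('doortop',38,210)]:
    print(nm,at_z(z,*c1(u,v),.09))
for nm,u,v in [('FRtop',132,364),('BRtop',255,508),('BLtop',472,380),('hingetop',332,262),('doortop',325,137)]:
    print('s',nm,at_z(s,*c2(u,v),.09))
# case fit: x,y,th,door from both views; points local top corners (outer)
loc=np.array([[-65,-74.5],[70,-77],[70,77]])/1000
P1=np.array([c1(*q) for q in [(406,368),(572,272),(422,125),(262,206),(38,210)]])
P2=np.array([c2(*q) for q in [(132,364),(255,508),(472,380),(332,262),(325,137)]])
def pts(p):
    x,y,t,d=p; R=np.array([[np.cos(t),-np.sin(t)],[np.sin(t),np.cos(t)]])
    h=np.array([-.07,.0745]); e=h+.15*np.array([-np.sin(d),-np.cos(d)])
    L=np.vstack([loc,h,e]); return np.c_[L@R.T+[x,y],np.full(5,.09)]
f=lambda p:np.r_[(proj(z,pts(p))-P1).ravel(),(proj(s,pts(p))-P2).ravel()]
r=least_squares(f,[.72,0,0.,1.9],loss='soft_l1'); print('case',r.x,np.round(f(r.x),1))
# lantern by cloud
for q in (z,s):
    c=[]
    vv,uu=np.mgrid[0:480,0:640]
    fl=240/np.tan(np.radians(float(q['vertical_fov']))/2)
    K=np.array([[fl,0,q['cx']],[0,fl,q['cy']],[0,0,1.]])
    n=cv2.undistortPoints(np.c_[uu.ravel(),vv.ravel()].astype(float)[:,None],K,q['dist'])[:,0]
    X=(np.c_[n,np.ones(len(n))]*q['d'].ravel()[:,None]-q['t'])@q['R']
    c0=at_z(z,*c1(170,470),.03)
    m=(np.hypot(*(X[:,:2]-c0[:2]).T)<.08)&(X[:,2]>.012)&(X[:,2]<.042)
    g=least_squares(lambda p:np.hypot(*(X[m,:2]-p).T)-.038,c0[:2]+[0.02,.02],loss='soft_l1',f_scale=.003)
    print('lantern',g.x,m.sum(),np.median(abs(g.fun)))
E
```

```text
FRtop [ 0.58165978 -0.16430441  0.09      ]
BRtop [ 0.71467977 -0.19642319  0.09      ]
BLtop [ 0.75233479 -0.04743793  0.09      ]
hingetop [ 0.62140919 -0.0141327   0.09      ]
doortop [0.51768754 0.09242579 0.09      ]
s FRtop [ 0.59733094 -0.16641923  0.09      ]
s BRtop [ 0.73108349 -0.20297685  0.09      ]
s BLtop [ 0.75814611 -0.04770065  0.09      ]
s hingetop [ 0.62331618 -0.01582904  0.09      ]
s doortop [0.52459059 0.09084999 0.09      ]
case [ 0.67149622 -0.10441084 -0.24355588  2.14898583] [ 1.4 -3.6  1.5 -1.8  1.2 -1.6  0.4  0.2 -0.2 -1.  -0.4 -3.2 -1.7 -5.5
  0.3 -0.4 -0.5 -0.5 -0.7 -1.6]
lantern [ 0.46696193 -0.07217205] 273 0.0007183520650992162
lantern [ 0.46784504 -0.07296992] 413 0.0007514062202052599
```

```bash
cat >> h.py <<'E'
def cloud(q):
    vv,uu=np.mgrid[0:480,0:640]
    fl=240/np.tan(np.radians(float(q['vertical_fov']))/2)
    K=np.array([[fl,0,q['cx']],[0,fl,q['cy']],[0,0,1.]])
    n=cv2.undistortPoints(np.c_[uu.ravel(),vv.ravel()].astype(float)[:,None],K,q['dist'])[:,0]
    X=(np.c_[n,np.ones(len(n))]*q['d'].ravel()[:,None]-q['t'])@q['R']
    return X[q['d'].ravel()>0]
E
python3 - <<'E'
from h import *
X=np.vstack([cloud(load('side1')),cloud(load('scene1'))]); P=X[(X[:,2]>.025)&(X[:,2]<.095)]
# top-down map: x 0.2..0.9 up, y .35..-.35 left->right, 2 mm/px... with all points by height
im=np.zeros((350,350,3),np.uint8)
A=X[(X[:,2]>-.02)&(X[:,2]<.26)]
A=A[np.argsort(A[:,2])]
r=((.9-A[:,0])/.002).astype(int); c=((.35-A[:,1])/.002).astype(int)
ok=(r>=0)&(r<350)&(c>=0)&(c<350)
h=np.clip(A[:,2]/.1,0,1)
col=cv2.applyColorMap((h*255).astype(np.uint8)[:,None],cv2.COLORMAP_JET)[:,0]
im[r[ok],c[ok]]=col[ok]
im=cv2.resize(im,None,fx=1.7,fy=1.7,interpolation=cv2.INTER_NEAREST)
for k in range(8): 
    y=int(k*.1/.002*1.7); cv2.line(im,(0,y),(595,y),(255,255,255),1); cv2.line(im,(y,0),(y,595),(255,255,255),1)
cv2.imwrite('pics/map.png',im)
t=-.2436; R=np.array([[np.cos(t),-np.sin(t)],[np.sin(t),np.cos(t)]])
L=(P[:,:2]-[.6715,-.1044])@R
for nm,m,k in [('yR',(abs(L[:,0])<.05)&(abs(L[:,1]+.075)<.02),1),('yL',(abs(L[:,0])<.05)&(abs(L[:,1]-.075)<.02),1),('xB',(abs(L[:,1])<.055)&(abs(L[:,0]-.067)<.02),0)]:
    print(nm,m.sum(),*np.histogram(L[m,k]*1000,bins=np.arange(-20,21,2)+(-75 if nm=='yR' else 75 if nm=='yL' else 67)))
E
```

```text
yR 1508 [  0   0   0   0   0   0   0  81 166 548 559 102  51   1   0   0   0   0
   0   0] [-95 -93 -91 -89 -87 -85 -83 -81 -79 -77 -75 -73 -71 -69 -67 -65 -63 -61
 -59 -57 -55]
yL 1538 [  0   0   0   0   0   0   0   0  94 915 425  74  27   3   0   0   0   0
   0   0] [55 57 59 61 63 65 67 69 71 73 75 77 79 81 83 85 87 89 91 93 95]
xB 2150 [  0   0   0   0   0   4  82 421 276  82 207 782 159  17  14  10  15  11
  20  50] [47 49 51 53 55 57 59 61 63 65 67 69 71 73 75 77 79 81 83 85 87]
```

View pics/map.png

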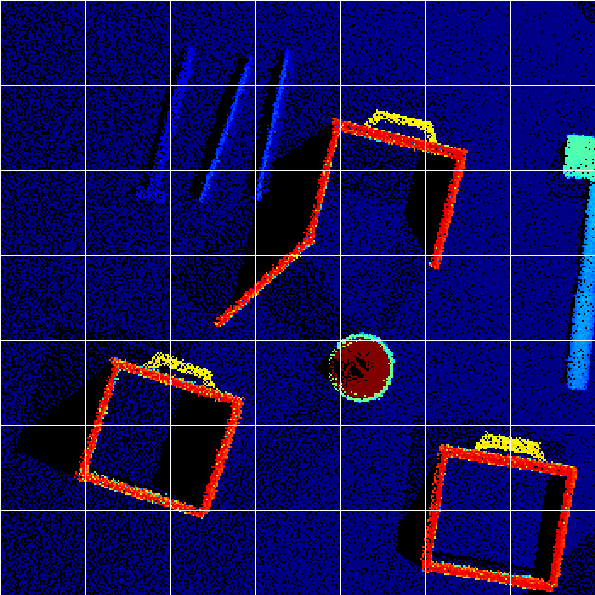

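The map shows the case and lantern clearly. The purple box ends at y≈0.07 and the teal one begins at y≈-0.15, so I can come down at (0.385, 0.0) and slide in behind the lantern. In the case frame the lantern is at (-206,-19) mm, and the push heading is about -0.15 rad.

Call:
jog_arm(motion=[{"dx":0.75,"dy":-3.88,"turn":-0.083},{"dx":0.75,"dy":-3.88,"turn":-0.083},{"dx":0.75,"dy":-3.88,"turn":-0.083},{"dx":0.75,"dy":-3.88,"turn":-0.083},{"dx":0.75,"dy":-3.88,"turn":-0.083},{"dx":0.75,"dy":-3.88,"turn":-0.083},{"dx":0.75,"dy":-3.88,"turn":-0.083},{"dx":0.75,"dy":-3.88,"turn":-0.083},{"dx":0.75,"dy":-3.88,"turn":-0.083},{"dx":0.75,"dy":-3.88,"turn":-0.083},{"dx":0.75,"dy":-3.88,"turn":-0.083},{"dx":0.75,"dy":-3.88,"turn":-0.083}], fingers=7.0)

```text
validation failed for argument at $.mo...
```

Call:
jog_arm(motion=[{"dx":0.75,"dy":-3.88,"turn":-0.083},{"dx":0.75,"dy":-3.88,"turn":-0.083},{"dx":0.75,"dy":-3.88,"turn":-0.083},{"dx":0.75,"dy":-3.88,"turn":-0.075},{},{}])

```text
validation failed for argument at $.mo...
```

Call:
jog_arm(motion=[{"dx":0.75,"dy":-3.88,"dz":0,"turn":-0.083},{"dx":0.75,"dy":-3.88,"dz":0,"turn":-0.083},{"dx":0.75,"dy":-3.88,"dz":0,"turn":-0.083},{"dx":0.75,"dy":-3.88,"dz":0,"turn":-0.083},{"dx":0.75,"dy":-3.88,"dz":0,"turn":-0.083},{"dx":0.75,"dy":-3.88,"dz":0,"turn":-0.083},{"dx":0.75,"dy":-3.88,"dz":0,"turn":-0.083},{"dx":0.75,"dy":-3.88,"dz":0,"turn":-0.083}], fingers=7.0)

```text
time: 0.77
tool_pos: [0.3242, 0.3086, 0.2307]
tcp_rot: [-1.602, -2.702, 0.001]
wrist_force: [1.1, -0.0, 0.5]
width: 0.818
```

Call:
jog_arm(motion=[{"dx":0.75,"dy":-3.88,"dz":0,"turn":-0.083},{"dx":0.75,"dy":-3.88,"dz":0,"turn":-0.083},{"dx":0.75,"dy":-3.88,"dz":0,"turn":-0.083},{"dx":0.75,"dy":-3.88,"dz":0,"turn":-0.083},{"dx":0.75,"dy":-3.88,"dz":0,"turn":-0.083},{"dx":0.75,"dy":-3.88,"dz":0,"turn":-0.083},{"dx":0.75,"dy":-3.88,"dz":0,"turn":-0.083},{"dx":0.75,"dy":-3.7,"dz":0,"turn":-0.075},{"dx":0,"dy":0,"dz":0,"turn":0}])

```text
time: 1.52
tool_pos: [0.3851, -0.004, 0.2313]
tcp_rot: [2.392, 2.032, -0.003]
wrist_force: [0.0, 0.2, -0.1]
width: 0.818
```

```bash
python3 - <<'E'
from h import *
from scipy.spatial.transform import Rotation as Ro
s=bot.read_state(); print(s['tool_pos'],s['q'],s['time']); y=Ro.from_rotvec(s['tcp_rot']).as_matrix()[:,1]; print(np.arctan2(y[1],y[0]))
snap('scene','scene2')
a=cv2.imread('pics/scene2.png')[0:330,80:400]; cv2.imwrite('pics/c3.png',cv2.resize(a,None,fx=1.8,fy=1.8,interpolation=cv2.INTER_CUBIC))
E
```

```text
[ 0.38512103 -0.00404375  0.23126582] [-0.07213984 -0.31614471  2.16996594 -0.00351956  1.28687814  0.09151023] 1.5167
-0.16266371724287645
```

View pics/c3.png

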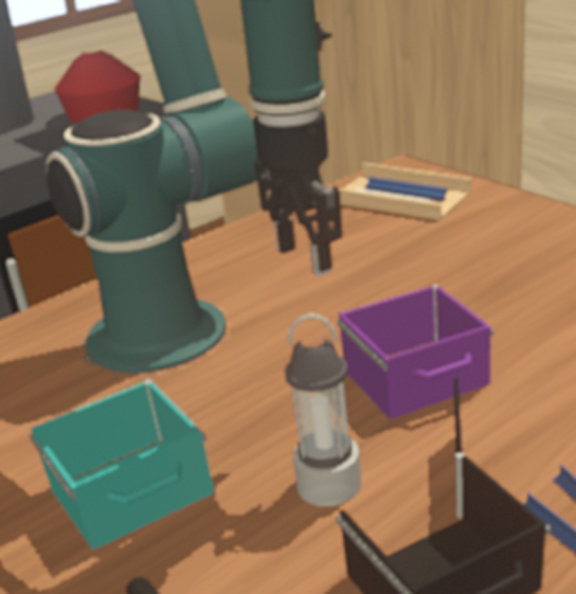

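The gripper is at c3 (300,200), above and behind the lantern (c3 325,430). The knuckles look slightly wider than the tips, so I'll measure that profile from the depth data.

```bash
python3 - <<'E'
from h import *
from scipy.spatial.transform import Rotation as Ro
snap('side','side2'); s=bot.read_state()
R=Ro.from_rotvec(s['tcp_rot']).as_matrix()
for n in('scene2','side2'):
    L=(cloud(load(n))-s['tool_pos'])@R
    m=(abs(L[:,0])<.06)&(abs(L[:,1])<.12)&(L[:,2]<.03)&(L[:,2]>-.2); L=L[m]
    for z0 in np.arange(-.18,.03,.01):
        k=(L[:,2]>=z0)&(L[:,2]<z0+.01)
        if k.sum()>3: print(n,round(z0,3),k.sum(),'y',np.round(np.percentile(L[k,1],[1,99])*1000),'x',np.round(np.percentile(L[k,0],[1,99])*1000))
E
```

```text
scene2 -0.18 257 y [-21.  37.] x [-44.  27.]
scene2 -0.17 222 y [-9. 41.] x [-44.  21.]
scene2 -0.16 218 y [-8. 41.] x [-43.  22.]
scene2 -0.15 201 y [-8. 40.] x [-43.  20.]
scene2 -0.14 204 y [-10.  40.] x [-43.  23.]
scene2 -0.13 89 y [ 8. 41.] x [-40.  17.]
scene2 -0.12 165 y [-38.  69.] x [-19.   2.]
scene2 -0.11 260 y [-63.  72.] x [-27.   4.]
scene2 -0.1 200 y [-64.  71.] x [-26.   4.]
scene2 -0.09 204 y [-65.  71.] x [-24.   4.]
scene2 -0.08 196 y [-66.  70.] x [-24.   5.]
scene2 -0.07 151 y [-62.  69.] x [-23.   4.]
scene2 -0.06 139 y [-59.  70.] x [-20.   6.]
scene2 -0.05 92 y [-43.  52.] x [-19.   4.]
scene2 -0.04 109 y [-38.  52.] x [-18.   7.]
scene2 -0.03 101 y [-40.  52.] x [-19.   5.]
scene2 -0.02 101 y [-37.  51.] x [-19.   4.]
scene2 -0.01 22 y [-36.  46.] x [-15.   5.]
scene2 0.0 20 y [ 92. 105.] x [-59. -46.]
scene2 0.01 13 y [102. 110.] x [-49. -41.]
scene2 0.02 11 y [104. 108.] x [-42. -38.]
side2 -0.18 394 y [-38.  30.] x [-40.  14.]
side2 -0.17 222 y [-38.  25.] x [-41.   6.]
side2 -0.16 215 y [-38.  23.] x [-41.   7.]
side2 -0.15 217 y [-38.  29.] x [-41.   6.]
side2 -0.14 193 y [-38.  26.] x [-41.   6.]
side2 -0.13 46 y [-38.  11.] x [-39.   5.]
side2 -0.12 283 y [-67.  66.] x [-16.   8.]
side2 -0.11 348 y [-69.  67.] x [-24.   8.]
side2 -0.1 243 y [-69.  67.] x [-23.   5.]
side2 -0.09 221 y [-68.  67.] x [-22.   7.]
side2 -0.08 299 y [-68.  66.] x [-21.  11.]
side2 -0.07 254 y [-67.  67.] x [-19.   9.]
side2 -0.06 164 y [-66.  63.] x [-18.   7.]
side2 -0.05 66 y [-51.  53.] x [-16.   7.]
side2 -0.04 87 y [-49.  48.] x [-16.   7.]
side2 -0.03 86 y [-49.  48.] x [-16.   6.]
side2 -0.02 62 y [-48.  48.] x [-15.   6.]
side2 -0.01 8 y [-32.  36.] x [-12.   6.]
side2 0.0 10 y [ 93. 100.] x [-59. -50.]
side2 0.02 5 y [102. 105.] x [-42. -40.]
```

Important: the knuckles stick out about 18 mm past the tip backs, starting 52 mm above the TCP, so a plain back-of-finger push would hit the glass. I'll open fully and map the gripper's cross-section before choosing the contact.

Call:
jog_arm(motion=[{"dx":0,"dy":0,"dz":0,"turn":0.12},{"dx":0,"dy":0,"dz":0,"turn":0.12},{"dx":0,"dy":0,"dz":0,"turn":0.12},{"dx":0,"dy":0,"dz":0,"turn":0.12},{"dx":0,"dy":0,"dz":0,"turn":0},{"dx":0,"dy":0,"dz":0,"turn":0}], fingers=8.5)

```text
time: 2.12
tool_pos: [0.3842, 0.0033, 0.231]
tcp_rot: [-1.829, -2.553, -0.0]
wrist_force: [-0.6, -0.5, 0.3]
width: 0.992
```

```bash
python3 - <<'E'
from h import *
from scipy.spatial.transform import Rotation as Ro
s=bot.read_state(); R=Ro.from_rotvec(s['tcp_rot']).as_matrix(); print(s['width'],s['time'])
snap('scene','scene3'); snap('side','side3')
cols=[]
for nm,sl in [('tip',(-.05,-.005)),('kn',(-.12,-.06)),('body',(-.18,-.13))]: 
  for n in('scene3','side3'):
    L=(cloud(load(n))-s['tool_pos'])@R
    L=L[(abs(L[:,0])<.07)&(abs(L[:,1])<.1)&(L[:,2]>sl[0])&(L[:,2]<sl[1])]
    im=np.zeros((140,200),np.uint8); 
    np.add.at(im,((L[:,0]*1000+70).astype(int),(L[:,1]*1000+100).astype(int)),80)
    im=cv2.resize(np.minimum(im,255),None,fx=2,fy=2,interpolation=cv2.INTER_NEAREST)
    for k in range(0,400,40): cv2.line(im,(k,0),(k,279),60,1)
    for k in range(20,280,40): cv2.line(im,(0,k-20 if 0 else k),(399,k),60,1)
    cv2.putText(im,nm+n,(5,15),0,.5,255,1); cols.append(im)
g=np.vstack([np.hstack(cols[i:i+2]) for i in (0,2)]); cv2.imwrite('pics/grip.png',g)
E
```

```text
0.9920619733429524 2.1167
```

View pics/grip.png

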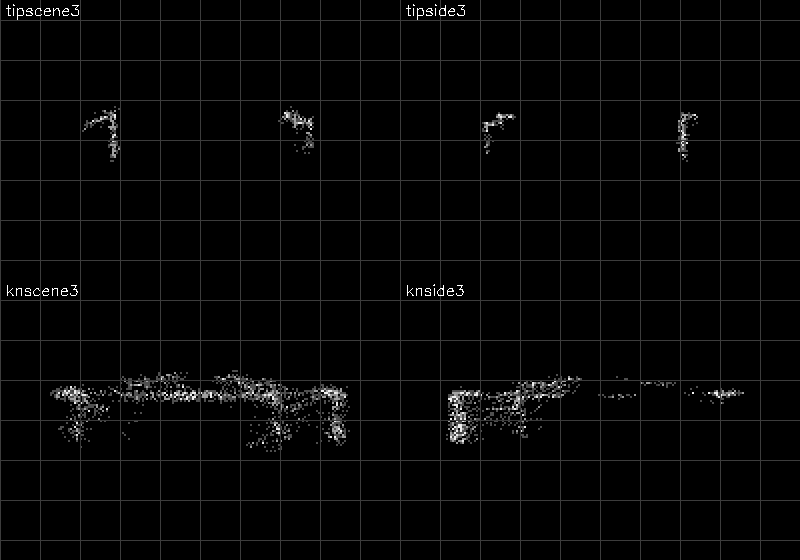

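At full opening the tips reach ±57 mm, the knuckles ±74 mm (half-width about 13 mm, starting about 56 mm up), and the body is 76×85 mm. So the glass, cap and body all clear only if I push with the outer **corner of one fingertip**, with the tool axis about 58° off the push line. The corner is a single, unstable contact, so I'll push in short strokes with a camera check after each. I'll start with the TCP to the left of the push line, then switch to the right to avoid the open door.

Call:
jog_arm(motion=[{"dx":0,"dy":0,"dz":0,"turn":0.12},{"dx":0,"dy":0,"dz":0,"turn":0.12},{"dx":0,"dy":0,"dz":0,"turn":0.12},{"dx":0,"dy":0,"dz":0,"turn":0.12},{"dx":0,"dy":0,"dz":0,"turn":0.12},{"dx":0,"dy":0,"dz":0,"turn":0.12},{"dx":0,"dy":0,"dz":0,"turn":0.12},{"dx":0,"dy":0,"dz":0,"turn":0.12},{"dx":0,"dy":0,"dz":0,"turn":0.12},{"dx":0,"dy":0,"dz":0,"turn":0.12},{"dx":-0.2,"dy":-1.0,"dz":0,"turn":0.12},{"dx":-0.2,"dy":-1.0,"dz":0,"turn":0.12}], fingers=8.54)

```text
time: 3.22
tool_pos: [0.3805, -0.0176, 0.2312]
tcp_rot: [0.318, -3.125, -0.0]
wrist_force: [0.1, -0.1, -1.0]
width: 1.003
```

Call:
jog_arm(motion=[{"dx":0,"dy":0,"dz":0,"turn":0.11},{"dx":0,"dy":0,"dz":0,"turn":0.11},{"dx":0,"dy":0,"dz":0,"turn":0},{"dx":0,"dy":0,"dz":0,"turn":0}])

```text
time: 3.55
tool_pos: [0.3805, -0.0177, 0.2312]
tcp_rot: [0.645, -3.075, -0.0]
wrist_force: [-0.2, 0.8, -0.5]
width: 1.0
```

```bash
cat >> h.py <<'E'
from scipy.optimize import least_squares
from scipy.spatial.transform import Rotation as Ro
CASE=np.array([.6715,-.1044]); TH=-.2436
RC=np.array([[np.cos(TH),-np.sin(TH)],[np.sin(TH),np.cos(TH)]])
def tool():
    s=bot.read_state(); y=Ro.from_rotvec(s['tcp_rot']).as_matrix()[:,1]
    return s['tool_pos'],np.arctan2(y[1],y[0]),s
def lantern(guess,tag):
    out=[]
    for n in('side','scene'):
        snap(n,tag+n); X=cloud(load(tag+n)); w=X[(X[:,2]>.012)&(X[:,2]<.022)]
        m=np.hypot(*(w[:,:2]-guess).T)<.05
        g=least_squares(lambda p:np.hypot(*(w[m,:2]-p).T)-.038,guess,loss='soft_l1',f_scale=.003) if m.sum()>20 else None
        if g is not None: out.append(g.x); print(n,np.round(g.x,4),m.sum(),np.median(abs(g.fun)).round(4))
    return np.mean(out,0)
def plan(C,target,side,al=32):
    """side=+1 TCP left of push line, -1 right; prints contact TCP, finger axis angle"""
    a=np.radians(al); d=target-C; p=d/np.linalg.norm(d); n=np.array([-p[1],p[0]])*(-side)
    x=np.cos(a)*p-np.sin(a)*n; y=np.sin(a)*p+np.cos(a)*n
    k=np.array([.013+.038*np.cos(a),.057+.038*np.sin(a)])
    return C-k[0]*x-k[1]*y, np.arctan2(y[1],y[0]), p
def rel(C):
    "lantern in the tool frame (abs), mm: nominal corner contact, alpha"
    t,ang,s=tool(); y=np.array([np.cos(ang),np.sin(ang)]); x=np.array([y[1],-y[0]]); d=(C-t[:2])*1000
    q=np.abs([d@x,d@y]); e=q-[13,57]; print('tool',np.round(t,4),'ang',round(ang,3),'lantern in tool',np.round(q,1),'alpha',np.degrees(np.arctan2(e[1],e[0])).round(1),'gap',(np.hypot(*e)-38).round(1),'F',np.round(s['wrist_force'],1),'t',s['time'])
def loc(C): return ((C-CASE)@RC*1000).round(1)
E
python3 - <<'E'
from h import *
C=lantern(np.array([.4674,-.0726]),'l0'); print(C,loc(C)); rel(C)
print(plan(C,CASE,1))
E
```

```text
side [ 0.4669 -0.0724] 93 0.0007
scene [ 0.4677 -0.0731] 138 0.0006
[ 0.46728862 -0.07272546] [-205.8  -18.5]
tool [ 0.3806 -0.0178  0.2313] ang 1.985 lantern in tool [57.2 85.2] alpha 32.5 gap 14.5 F [-0.3 -0.7 -0.4] t 3.65
(array([ 0.39534797, -0.01962156]), np.float64(-1.1661714107828154), array([ 0.98818375, -0.15327387]))
```

Call:
jog_arm(motion=[{"dx":0,"dy":0,"dz":-2.6,"turn":0},{"dx":0,"dy":0,"dz":-2.6,"turn":0},{"dx":0,"dy":0,"dz":-2.6,"turn":0},{"dx":0,"dy":0,"dz":-2.6,"turn":0},{"dx":0,"dy":0,"dz":-2.6,"turn":0},{"dx":0,"dy":0,"dz":-2.6,"turn":0},{"dx":0,"dy":0,"dz":-2.6,"turn":0},{"dx":0,"dy":0,"dz":-2.6,"turn":0},{"dx":0,"dy":0,"dz":-0.4,"turn":0},{"dx":0,"dy":0,"dz":0,"turn":0}])

```text
time: 4.48
tool_pos: [0.3785, -0.0176, 0.0177]
tcp_rot: [0.648, -3.069, -0.003]
wrist_force: [-0.6, -0.2, 0.3]
width: 1.002
```

```bash
python3 - <<'E'
from h import *
C=lantern(np.array([.4674,-.0726]),'l1'); print(C,loc(C)); rel(C)
a=cv2.imread('pics/l1side.png')[200:400,230:430]; b=cv2.imread('pics/l1scene.png')[130:330,160:360]
cv2.imwrite('pics/v1.png',cv2.resize(np.hstack([a,b]),None,fx=2,fy=2,interpolation=cv2.INTER_CUBIC))
E
```

```text
side [ 0.4669 -0.0721] 86 0.0006
scene [ 0.468  -0.0732] 142 0.0008
[ 0.46747252 -0.07261021] [-205.7  -18.4]
tool [ 0.3815 -0.018   0.0202] ang 1.987 lantern in tool [56.5 84.7] alpha 32.4 gap 13.6 F [ 0.3 -0.3  0.3] t 4.5833
```

View pics/v1.png

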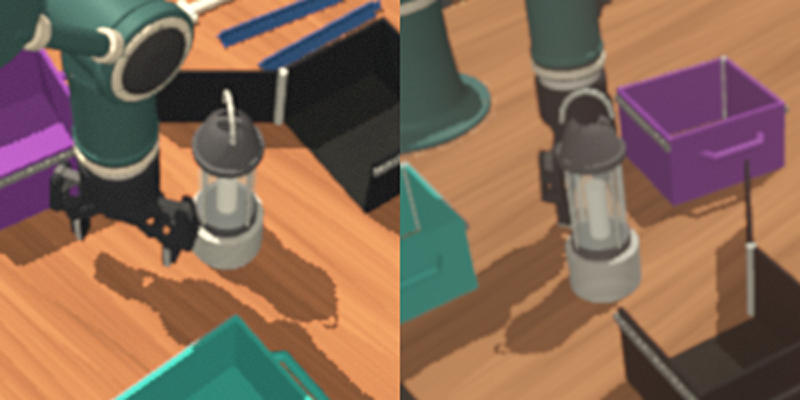

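View: the fingertip stands just behind the base (left half, 180,255), the knuckle is clear of the glass, and both boxes are clear. First short push.

Call:
jog_arm(motion=[{"dx":0.4,"dy":-0.06,"dz":0,"turn":0},{"dx":0.4,"dy":-0.06,"dz":0,"turn":0},{"dx":0.4,"dy":-0.06,"dz":0,"turn":0},{"dx":0.3,"dy":-0.05,"dz":0,"turn":0},{"dx":0.3,"dy":-0.05,"dz":0,"turn":0},{"dx":0.4,"dy":-0.06,"dz":0,"turn":0},{"dx":0.4,"dy":-0.06,"dz":0,"turn":0},{"dx":0.4,"dy":-0.06,"dz":0,"turn":0},{"dx":0.3,"dy":-0.05,"dz":0,"turn":0},{"dx":0.2,"dy":-0.03,"dz":0,"turn":0}])

```text
time: 5.42
tool_pos: [0.4136, -0.0233, 0.0185]
tcp_rot: [0.648, -3.069, -0.003]
wrist_force: [-5.9, 0.7, 4.3]
width: 1.003
```

```bash
python3 - <<'E'
from h import *
C=lantern(np.array([.487,-.0755]),'l2'); print(C,loc(C)); rel(C); print(plan(C,CASE,1))
E
```

```text
side [ 0.4792 -0.072 ] 77 0.0006
scene [ 0.4812 -0.073 ] 128 0.0008
[ 0.4801634  -0.07247395] [-193.4  -15.2]
tool [ 0.414  -0.0233  0.0185] ang 1.988 lantern in tool [40.6 71.7] alpha 28.1 gap -6.7 F [-4.2  0.7  2.8] t 5.5167
(array([ 0.40883573, -0.01854952]), np.float64(-1.177625817316022), array([ 0.9863633 , -0.16458263]))
```

The lantern came 6.7 mm closer than the nominal corner contact, so I'll check what is touching before pushing on.

```bash
python3 - <<'E'
from h import *
snap('wrist','w2')
a=cv2.imread('pics/l2side.png')[235:345,275:415]
b=cv2.imread('pics/w2.png')
a=cv2.resize(a,(560,440),interpolation=cv2.INTER_CUBIC)
cv2.imwrite('pics/v2.png',np.hstack([a[:, :400],cv2.resize(b,(400,300))[0:300].copy() if 0 else cv2.copyMakeBorder(cv2.resize(b,(400,300)),0,140,0,0,cv2.BORDER_CONSTANT)]))
for n in ('l2side','l2scene'):
    X=cloud(load(n))
    for z0,z1,r in ((.012,.022,.038),(.03,.045,.038),(.156,.164,.034)):
        w=X[(X[:,2]>z0)&(X[:,2]<z1)]; m=np.hypot(*(w[:,:2]-[.480,-.0725]).T)<.045; w=w[m]
        g=least_squares(lambda p:np.hypot(*(w[:,:2]-p).T)-r,[.48,-.0725],loss='soft_l1',f_scale=.002); print(n,z0,g.x.round(4),len(w),np.median(abs(g.fun)).round(4))
E
```

```text
l2side 0.012 [ 0.4792 -0.072 ] 77 0.0006
l2side 0.03 [ 0.4793 -0.0719] 118 0.0007
l2side 0.156 [ 0.48   -0.0728] 159 0.0017
l2scene 0.012 [ 0.4812 -0.073 ] 128 0.0008
l2scene 0.03 [ 0.4809 -0.0731] 208 0.0008
l2scene 0.156 [ 0.4802 -0.0726] 156 0.0008
```

View pics/v2.png

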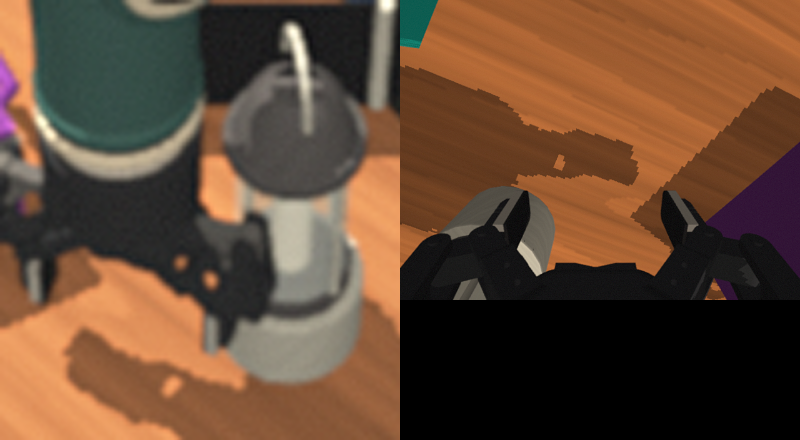

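```bash
python3 - <<'E'
from h import *
# tool pose at scene3/side3
tp=np.array([0.3842,0.0033,0.231]); ang=.317
y=np.array([np.cos(ang),np.sin(ang),0]); z=np.array([0,0,-1.]); x=np.cross(y,z); R=np.c_[x,y,z]
for n in('scene3','side3'):
    L=(cloud(load(n))-tp)@R*1000; print(n)
    for z0 in range(-130,0,10):
        s=L[(L[:,2]>=z0)&(L[:,2]<z0+10)&(abs(L[:,0])<50)]; o=[]
        for yb in list(range(-78,-38,5))+list(range(38,78,5)):
            k=s[(s[:,1]>=yb)&(s[:,1]<yb+5),0]; o.append('%4d/%3d'%(k.min(),k.max()) if len(k)>2 else '   .    ')
        print(z0,*o)
E
```

```text
scene3
-130    .        .        .        .        .        .        .        .       -7/  0    .        .        .        .        .        .        .    
-120    .        .      -16/  9  -16/ 12  -15/  9   -8/  0   -6/  0  -13/-11  -12/  5   -7/  2   -7/  2  -14/  3  -15/ 11  -14/ 11    .        .    
-110    .        .      -17/-12  -15/  0  -16/ -4  -13/  0   -7/ -5  -14/-10  -13/ -4   -9/ -3   -8/ -4  -16/ -9  -16/-12  -16/  9  -14/  8    .    
-100    .      -14/-11  -15/-11  -15/ -1  -14/ -5   -7/  0    .        .      -13/ -6    .        .      -13/-10  -14/-10  -16/ 10  -14/ 11    .    
-90    .      -14/-12  -15/-10  -17/  9    .        .        .        .       -4/ 11    .        .      -11/-10  -14/-10  -15/ 10  -13/ 13    .    
-80    .      -15/  6  -15/  7  -16/  7    .        .        .        .      -17/ 15  -15/ 10    .        .      -15/-11  -14/  9  -14/ 12    .    
-70  -14/-13  -17/  2  -17/  8  -17/  6  -15/  0  -15/-12  -16/ -9  -16/  5  -16/  8  -14/  9  -14/  6  -13/ -6  -12/ -8  -14/  6  -15/ 12  -12/  6
-60    .        .      -14/ -8  -10/ -6  -16/-12  -20
[... 2064 characters left out ...]
       -9/ -8  -13/ -8  -13/-11    .      -12/  4  -12/  1  -11/ -7    .        .        .        .        .    
-40    .        .        .        .      -10/  4  -14/ -7  -12/-11    .      -12/  7  -12/  0    .        .        .        .        .        .    
-30    .        .        .        .       -9/  5  -12/ -7  -12/-12    .      -11/ 10  -12/ 10    .        .        .        .        .        .    
-20    .        .        .        .        .      -13/ -5  -12/-11    .      -12/  8  -12/  7    .        .        .        .        .        .    
-10    .        .        .        .        .        .        .        .        .        .        .        .        .        .        .        .
```

```bash
python3 - <<'E'
from h import *
t,a,s=tool(); print(s['wrist_force'],s['torque'],s['time'])
for i in range(4): viewer.read_camera('wrist'); s=bot.read_state(); print(s['wrist_force'].round(2),s['torque'].round(3))
E
```

```text
[-4.69523242  0.60384801  1.32622091] [-0.12241241  0.68253104 -0.21286261] 5.5667
[-4.75  0.64  1.22] [-0.058  0.658 -0.181]
[-4.35  1.24  0.27] [-0.03   0.711 -0.168]
[-3.52 -0.15 -0.78] [ 0.119  0.617 -0.215]
[-3.83  1.17 -2.03] [ 0.096  0.578 -0.093]
```

```bash
python3 - <<'E'
from h import *
for n,tp,ang in(('scene3',[.3842,.0033,.231],.317),('side3',[.3842,.0033,.231],.317),('l1side',[.3815,-.018,.0195],1.987),('l1scene',[.3815,-.018,.0195],1.987)):
    y=np.array([np.cos(ang),np.sin(ang),0]); x=np.array([y[1],-y[0],0]); R=np.c_[x,y,[0,0,-1]]
    L=(cloud(load(n))-tp)@R*1000
    for z0,z1 in((-140,-128),(-150,-140),(-170,-150),(-200,-180),(-230,-210)):
        s=L[(L[:,2]>z0)&(L[:,2]<z1)&(np.hypot(L[:,0],L[:,1])<62)]
        if len(s)<30: continue
        g=least_squares(lambda p:np.hypot(*(s[:,:2]-p[:2]).T)-p[2],[0,0,40],loss='soft_l1')
        print(n,z0,z1,len(s),'circle',g.x.round(1),'med res',np.median(abs(g.fun)).round(2))
E
```

```text
scene3 -140 -128 229 circle [ 0.2 -1.7 38.7] med res 0.94
scene3 -150 -140 213 circle [ 2.1  0.  36.9] med res 0.82
scene3 -170 -150 430 circle [ 1.8 -0.5 36.9] med res 0.93
scene3 -200 -180 389 circle [ 1.  -0.9 37. ] med res 1.36
scene3 -230 -210 430 circle [ 2.5  0.1 35. ] med res 0.88
side3 -140 -128 213 circle [ 1.  -0.8 37.5] med res 0.47
side3 -150 -140 223 circle [ 1.2 -1.1 37.4] med res 0.46
side3 -170 -150 436 circle [ 1.1 -1.1 37.3] med res 0.52
side3 -200 -180 341 circle [ 0.5 -0.1 37.9] med res 0.91
side3 -230 -210 511 circle [ 1.  -1.  35.9] med res 0.5
l1side -140 -128 135 circle [-3.2 -0.1 37.5] med res 0.55
l1side -150 -140 129 circle [-3.4 -0.  37.3] med res 0.48
l1side -170 -150 305 circle [-3.3 -0.2 37.2] med res 0.6
l1side -200 -180 195 circle [-2.5  0.3 37.8] med res 0.86
l1side -230 -210 288 circle [-3.2 -0.2 35.8] med res 0.42
l1scene -140 -128 113 circle [-2.1 -0.6 37.7] med res 0.74
l1scene -150 -140 132 circle [-2.3 -0.8 37.5] med res 0.91
l1scene -170 -150 267 circle [-1.9 -1.2 37.2] med res 0.85
l1scene -200 -180 249 circle [-1.8 -1.5 36.5] med res 1.2
l1scene -230 -210 326 circle [-1.  -2.2 34.9] med res 0.74
```

Call:
jog_arm(motion=[{"dx":-0.5,"dy":0.08,"dz":0,"turn":0},{"dx":-0.5,"dy":0.08,"dz":0,"turn":0},{"dx":0,"dy":0,"dz":0,"turn":0},{"dx":0,"dy":0,"dz":0,"turn":0}])

```text
time: 6.1
tool_pos: [0.4063, -0.0219, 0.0198]
tcp_rot: [-0.651, 3.071, -0.001]
wrist_force: [-0.2, 0.5, -0.0]
width: 0.996
```

```bash
cat >> h.py <<'E'
def plan(C,target,side,al=25):
    a=np.radians(al); d=target-C; p=d/np.linalg.norm(d); n=np.array([-p[1],p[0]])*(-side)
    x=np.cos(a)*p-np.sin(a)*n; y=np.sin(a)*p+np.cos(a)*n
    k=np.array([.011+.038*np.cos(a),.052+.038*np.sin(a)])
    return C-k[0]*x-k[1]*y, np.arctan2(y[1],y[0]), p
def rel(C):
    t,ang,s=tool(); y=np.array([np.cos(ang),np.sin(ang)]); x=np.array([y[1],-y[0]]); d=(C-t[:2])*1000
    q=np.abs([d@x,d@y]); e=q-[11,52]; print('tool',np.round(t,4),'ang',round(ang,3),'lantern in tool',np.round(q,1),'alpha',np.degrees(np.arctan2(e[1],e[0])).round(1),'gap',(np.hypot(*e)-38).round(1),'knuckle gap',(np.hypot(*(q-[12,74]))-28).round(1),'body gap',(np.hypot(*q)-76).round(1),'F',np.round(s['wrist_force'],1),'M',s['torque'].round(2),'t',s['time'])
E
python3 - <<'E'
from h import *
C=lantern(np.array([.480,-.0725]),'l3'); print(C,loc(C)); rel(C); print(plan(C,CASE,1)); print(bot.read_state()['q'])
E
```

```text
side [ 0.4803 -0.0724] 77 0.0008
scene [ 0.4814 -0.0731] 137 0.0009
[ 0.4808668  -0.07273454] [-192.6  -15.2]
tool [ 0.4065 -0.0219  0.0198] ang 1.988 lantern in tool [47.4 76.6] alpha 34.1 gap 6.0 knuckle gap 7.5 body gap 14.1 F [-0.1  0.3 -0.2] M [ 0.02  0.01 -0.03] t 6.2
(array([ 0.4188274 , -0.01936813]), np.float64(-1.299067855943698), array([ 0.98648335, -0.16386154]))
[-1.14991868e-01  2.42435762e-03  2.34122856e+00 -5.80738087e-05
  7.95986740e-01 -2.10313445e+00]
```

The body is really a cylinder of about 37.5 mm radius, so a smaller contact angle (18°) gives 8 mm clearance at both the knuckle and the cap. I'll re-aim with that.

Call:
jog_arm(motion=[{"dx":0,"dy":0,"dz":0,"turn":-0.09},{"dx":0,"dy":0,"dz":0,"turn":-0.09},{"dx":0,"dy":0.3,"dz":0,"turn":-0.09},{"dx":0.4,"dy":0.3,"dz":0,"turn":0},{"dx":0.5,"dy":0,"dz":0,"turn":0},{"dx":0.3,"dy":0,"dz":0,"turn":0},{"dx":0,"dy":0,"dz":0,"turn":0}])

```text
time: 6.78
tool_pos: [0.4191, -0.0159, 0.0197]
tcp_rot: [-0.234, 3.131, -0.001]
wrist_force: [-0.6, 0.3, -0.5]
width: 1.003
```

```bash
sed -i 's/-76).round/-71.5).round/; s/side,al=25/side,al=18/' h.py; python3 - <<'E'
from h import *
C=np.array([.4809,-.0727]); rel(C); print(plan(C,CASE,1))
E
```

```text
tool [ 0.4191 -0.0159  0.0197] ang 1.72 lantern in tool [52.6 65.3] alpha 17.8 gap 5.7 knuckle gap 13.5 body gap 12.4 F [-0.6  0.3 -0.5] M [ 0.03 -0.    0.01] t 6.7833
(array([ 0.42479995, -0.01668123]), np.float64(-1.421445400226741), array([ 0.98644982, -0.16406327]))
```

Push 6 mm to contact plus about 30 mm.

Call:
jog_arm(motion=[{"dx":0.3,"dy":-0.05,"dz":0,"turn":0},{"dx":0.3,"dy":-0.05,"dz":0,"turn":0},{"dx":0.4,"dy":-0.07,"dz":0,"turn":0},{"dx":0.4,"dy":-0.07,"dz":0,"turn":0},{"dx":0.4,"dy":-0.07,"dz":0,"turn":0},{"dx":0.4,"dy":-0.07,"dz":0,"turn":0},{"dx":0.4,"dy":-0.07,"dz":0,"turn":0},{"dx":0.4,"dy":-0.07,"dz":0,"turn":0},{"dx":0.4,"dy":-0.07,"dz":0,"turn":0},{"dx":0.2,"dy":-0.03,"dz":0,"turn":0},{"dx":0,"dy":0,"dz":0,"turn":0}])

```text
time: 7.7
tool_pos: [0.4521, -0.0219, 0.0186]
tcp_rot: [0.23, -3.129, -0.001]
wrist_force: [-4.6, 0.4, 2.8]
width: 0.995
```

```bash
python3 - <<'E'
from h import *
C=lantern(np.array([.510,-.0775]),'l4'); print(C,loc(C)); rel(C); print(plan(C,CASE,1))
E
```

```text
side [ 0.5055 -0.0769] 87 0.0007
scene [ 0.5072 -0.0778] 121 0.0007
[ 0.50632259 -0.07735602] [-166.8  -13.6]
tool [ 0.4521 -0.0219  0.0187] ang 1.718 lantern in tool [45.5 62.8] alpha 17.3 gap -1.9 knuckle gap 7.3 body gap 6.0 F [-4.7  0.1  2.3] M [ 0.03  0.65 -0.22] t 7.8
(array([ 0.45008148, -0.02147887]), np.float64(-1.4189240486061492), array([ 0.98686034, -0.16157556]))
```

The moment-to-force ratio matches the first push, so the fingertip was the contact both times. The angle held at 17–18° and the gaps at 6–7 mm. I'll continue.

Call:
jog_arm(motion=[{"dx":0.4,"dy":-0.07,"dz":0,"turn":0},{"dx":0.49,"dy":-0.08,"dz":0,"turn":0},{"dx":0.49,"dy":-0.08,"dz":0,"turn":0},{"dx":0.49,"dy":-0.08,"dz":0,"turn":0},{"dx":0.49,"dy":-0.08,"dz":0,"turn":0},{"dx":0.49,"dy":-0.08,"dz":0,"turn":0},{"dx":0.49,"dy":-0.08,"dz":0,"turn":0},{"dx":0.49,"dy":-0.08,"dz":0,"turn":0},{"dx":0.3,"dy":-0.05,"dz":0,"turn":0},{"dx":0,"dy":0,"dz":0,"turn":0}])

```text
time: 8.63
tool_pos: [0.4962, -0.0291, 0.0195]
tcp_rot: [-0.231, 3.132, -0.001]
wrist_force: [-1.7, -0.1, -1.9]
width: 1.003
```

```bash
python3 - <<'E'
from h import *
C=lantern(np.array([.546,-.084]),'l5'); print(C,loc(C)); rel(C); print(plan(C,CASE,1))
E
```

```text
side [ 0.5488 -0.085 ] 88 0.0006
scene [ 0.551  -0.0855] 84 0.0007
[ 0.54988059 -0.08526647] [-122.6  -10.8]
tool [ 0.4959 -0.0289  0.0196] ang 1.718 lantern in tool [45.1 63.6] alpha 18.8 gap -2.0 knuckle gap 6.7 body gap 6.5 F [-1.   0.6 -0.3] M [ 0.08  0.19 -0.  ] t 8.7333
(array([ 0.49329173, -0.02974152]), np.float64(-1.4126810673275632), array([ 0.98784982, -0.1554115 ]))
```

Call:
jog_arm(motion=[{"dx":0.4,"dy":-0.06,"dz":0,"turn":0},{"dx":0.49,"dy":-0.08,"dz":0,"turn":0},{"dx":0.49,"dy":-0.08,"dz":0,"turn":0},{"dx":0.49,"dy":-0.08,"dz":0,"turn":0},{"dx":0.49,"dy":-0.08,"dz":0,"turn":0},{"dx":0.49,"dy":-0.08,"dz":0,"turn":0},{"dx":0.3,"dy":-0.05,"dz":0,"turn":0},{"dx":0,"dy":0,"dz":0,"turn":0}])

```text
time: 9.4
tool_pos: [0.527, -0.034, 0.0196]
tcp_rot: [-0.231, 3.132, -0.0]
wrist_force: [-2.8, 1.6, -0.4]
width: 1.004
```

Call:
jog_arm(motion=[{"dx":-1.5,"dy":0.24,"dz":0,"turn":0},{"dx":-2.0,"dy":0.3,"dz":0,"turn":0},{"dx":-1.0,"dy":0.15,"dz":0,"turn":0},{"dx":0,"dy":0,"dz":0,"turn":0}])

```text
time: 9.73
tool_pos: [0.4798, -0.0268, 0.0191]
tcp_rot: [0.232, -3.133, 0.0]
wrist_force: [0.9, 0.7, -0.6]
width: 0.999
```

```bash
python3 - <<'E'
from h import *
C=lantern(np.array([.578,-.09]),'l6'); print(C,loc(C)); rel(C); T=CASE+RC@np.array([0,.006]); print(plan(C,T,-1))
E
```

```text
side [ 0.5794 -0.0918] 95 0.0006
scene [ 0.5818 -0.0927] 83 0.0006
[ 0.58060513 -0.09222269] [-91.1 -10.1]
tool [ 0.4826 -0.0272  0.0199] ang 1.718 lantern in tool [87.4 78.7] alpha 19.3 gap 42.9 knuckle gap 47.6 body gap 46.1 F [ 0.1 -0.5 -0.5] M [-0.   -0.03  0.  ] t 9.8333
(array([ 0.51306506, -0.13373964]), np.float64(1.1879310836850208), array([ 0.99764067, -0.06865194]))
```

Call:
jog_arm(motion=[{"dx":0,"dy":-2.1,"dz":0,"turn":-0.106},{"dx":0,"dy":-2.1,"dz":0,"turn":-0.106},{"dx":0,"dy":-2.1,"dz":0,"turn":-0.106},{"dx":0,"dy":-2.1,"dz":0,"turn":-0.106},{"dx":0,"dy":-2.2,"dz":0,"turn":-0.106},{"dx":1.2,"dy":0,"dz":0,"turn":0},{"dx":1.0,"dy":0,"dz":0,"turn":0},{"dx":0,"dy":0,"dz":0,"turn":0}])

```text
time: 10.5
tool_pos: [0.5074, -0.1337, 0.0203]
tcp_rot: [0.595, 3.08, -0.0]
wrist_force: [-0.6, -1.0, 0.2]
width: 0.998
```

```bash
python3 - <<'E'
from h import *
C=lantern(np.array([.581,-.092]),'l7'); print(C,loc(C)); rel(C); T=CASE+RC@np.array([0,.006]); print(plan(C,T,-1))
E
```

```text
scene [ 0.5813 -0.0929] 96 0.0007
[ 0.58133881 -0.09286137] [-90.3 -10.5]
tool [ 0.5045 -0.1326  0.0194] ang 1.19 lantern in tool [56.5 65.4] alpha 16.4 gap 9.5 knuckle gap 17.4 body gap 14.9 F [ 0.7 -0.  -0.2] M [ 0.02  0.01 -0.  ] t 10.6
(array([ 0.51406554, -0.13480926]), np.float64(1.1943242564326813), array([ 0.99805919, -0.06227249]))
```

Call:
jog_arm(motion=[{"dx":0.4,"dy":-0.03,"dz":0,"turn":0},{"dx":0.4,"dy":-0.03,"dz":0,"turn":0},{"dx":0.3,"dy":-0.02,"dz":0,"turn":0},{"dx":0.4,"dy":-0.03,"dz":0,"turn":0},{"dx":0.4,"dy":-0.03,"dz":0,"turn":0},{"dx":0.4,"dy":-0.03,"dz":0,"turn":0},{"dx":0.4,"dy":-0.03,"dz":0,"turn":0},{"dx":0.4,"dy":-0.03,"dz":0,"turn":0},{"dx":0.4,"dy":-0.03,"dz":0,"turn":0},{"dx":0.3,"dy":-0.02,"dz":0,"turn":0},{"dx":0,"dy":0,"dz":0,"turn":0}])

```text
time: 11.52
tool_pos: [0.5401, -0.1354, 0.0189]
tcp_rot: [-0.595, -3.081, 0.0]
wrist_force: [-4.6, -0.4, 2.5]
width: 0.998
```

```bash
python3 - <<'E'
from h import *
C=lantern(np.array([.608,-.094]),'l8'); print(C,loc(C)); rel(C); T=CASE+RC@np.array([0,.006]); print(plan(C,T,-1))
E
```

```text
scene [ 0.6065 -0.0928] 100 0.0006
[ 0.60650584 -0.09280591] [-65.9  -4.4]
tool [ 0.5401 -0.1355  0.0189] ang 1.189 lantern in tool [45.7 64.3] alpha 19.6 gap -1.2 knuckle gap 7.0 body gap 7.4 F [-4.6  0.4  2.4] M [0.15 0.67 0.2 ] t 11.6167
(array([ 0.53823191, -0.13310466]), np.float64(1.1699924071193515), array([ 0.9962487 , -0.08653628]))
```

Call:
jog_arm(motion=[{"dx":0.4,"dy":-0.03,"dz":0,"turn":0},{"dx":0.45,"dy":-0.03,"dz":0,"turn":0},{"dx":0.45,"dy":-0.03,"dz":0,"turn":0},{"dx":0.45,"dy":-0.03,"dz":0,"turn":0},{"dx":0.45,"dy":-0.03,"dz":0,"turn":0},{"dx":0.4,"dy":-0.03,"dz":0,"turn":0},{"dx":0,"dy":0,"dz":0,"turn":0}])

```text
time: 12.2
tool_pos: [0.5672, -0.1376, 0.0189]
tcp_rot: [-0.597, -3.083, 0.0]
wrist_force: [-2.0, -0.3, -1.2]
width: 0.996
```

Call:
jog_arm(motion=[{"dx":-0.5,"dy":0.03,"dz":0,"turn":0},{"dx":-1.0,"dy":0.06,"dz":0,"turn":0},{"dx":-0.5,"dy":0,"dz":0,"turn":0},{"dx":0,"dy":0,"dz":0,"turn":0}])

```text
time: 12.53
tool_pos: [0.5457, -0.1364, 0.019]
tcp_rot: [-0.598, -3.083, -0.0]
wrist_force: [-0.3, 0.9, -0.0]
width: 1.001
```

```bash
python3 - <<'E'
from h import *
C=lantern(np.array([.633,-.096]),'l9'); print(C,loc(C)); rel(C); c=RC.T@(C-CASE); a=np.radians(-13); T=C+RC@np.array([np.cos(a),np.sin(a)]); print(plan(C,T,-1))
E
```

```text
scene [ 0.6335 -0.0923] 138 0.0008
[ 0.63350885 -0.09231995] [-39.8   2.6]
tool [ 0.5472 -0.1367  0.0195] ang 1.188 lantern in tool [63.5 73.5] alpha 22.3 gap 18.7 knuckle gap 23.5 body gap 25.6 F [0.5 0.  0.9] M [-0.04 -0.02 -0.01] t 12.6333
(array([ 0.55511166, -0.10411818]), np.float64(0.7861442586766544), array([ 0.891345 , -0.4533256]))
```

Call:
jog_arm(motion=[{"dx":-1.0,"dy":0.6,"dz":0,"turn":0},{"dx":0,"dy":1.0,"dz":0,"turn":-0.1},{"dx":0,"dy":1.0,"dz":0,"turn":-0.1},{"dx":0,"dy":1.0,"dz":0,"turn":-0.1},{"dx":0,"dy":0,"dz":0,"turn":-0.1},{"dx":0.6,"dy":0,"dz":0,"turn":0},{"dx":0.5,"dy":0,"dz":0,"turn":0},{"dx":0,"dy":0,"dz":0,"turn":0}])

```text
time: 13.3
tool_pos: [0.5501, -0.1009, 0.0198]
tcp_rot: [1.194, 2.904, 0.001]
wrist_force: [0.4, 0.0, -0.2]
width: 1.003
```

```bash
python3 - <<'E'
from h import *
C=lantern(np.array([.6335,-.0923]),'l10'); print(C,loc(C)); rel(C); a=np.radians(-13); T=C+RC@np.array([np.cos(a),np.sin(a)]); print(plan(C,T,-1))
E
```

```text
side [ 0.631  -0.0914] 61 0.0008
scene [ 0.6334 -0.0923] 132 0.0006
[ 0.63220005 -0.09186791] [-41.2   2.7]
tool [ 0.5489 -0.101   0.0194] ang 0.789 lantern in tool [52.7 65.1] alpha 17.4 gap 5.7 knuckle gap 13.7 body gap 12.3 F [-0.3 -0.7  0.4] M [-0.03  0.01 -0.01] t 13.4
(array([ 0.55380285, -0.10366615]), np.float64(0.7861442586766544), array([ 0.891345 , -0.4533256]))
```

Call:
jog_arm(motion=[{"dx":0.36,"dy":-0.18,"dz":0,"turn":0},{"dx":0.36,"dy":-0.18,"dz":0,"turn":0},{"dx":0.36,"dy":-0.18,"dz":0,"turn":0},{"dx":0.36,"dy":-0.18,"dz":0,"turn":0},{"dx":0.36,"dy":-0.18,"dz":0,"turn":0},{"dx":0.36,"dy":-0.18,"dz":0,"turn":0},{"dx":0.36,"dy":-0.18,"dz":0,"turn":0},{"dx":0,"dy":0,"dz":0,"turn":0}])

```text
time: 14.07
tool_pos: [0.5727, -0.1133, 0.0189]
tcp_rot: [-1.197, -2.902, 0.001]
wrist_force: [-4.2, 2.0, 1.2]
width: 1.001
```

```bash
python3 - <<'E'
from h import *
C=lantern(np.array([.6505,-.102]),'l11'); print(C,loc(C)); rel(C)
E
```

```text
side [ 0.6491 -0.0987] 31 0.0009
scene [ 0.6514 -0.0996] 22 0.0007
[ 0.65025316 -0.09914465] [-21.9  -0. ]
tool [ 0.5727 -0.1133  0.0188] ang 0.788 lantern in tool [45.  64.7] alpha 20.5 gap -1.7 knuckle gap 6.3 body gap 7.3 F [-5.2  0.7  1.7] M [0.24 0.48 0.22] t 14.1667
```

Call:
jog_arm(motion=[{"dx":0.36,"dy":-0.18,"dz":0,"turn":0},{"dx":0.36,"dy":-0.18,"dz":0,"turn":0},{"dx":0.36,"dy":-0.18,"dz":0,"turn":0},{"dx":0.36,"dy":-0.18,"dz":0,"turn":0},{"dx":0.36,"dy":-0.18,"dz":0,"turn":0},{"dx":0,"dy":0,"dz":0,"turn":0},{"dx":-0.5,"dy":0.25,"dz":0,"turn":0},{"dx":-2.0,"dy":1.0,"dz":0,"turn":0},{"dx":-3.0,"dy":0.5,"dz":0,"turn":0},{"dx":-2.0,"dy":0.3,"dz":0,"turn":0},{"dx":0,"dy":0,"dz":0,"turn":0}])

```text
time: 15.08
tool_pos: [0.5118, -0.1007, 0.0181]
tcp_rot: [-1.197, -2.9, 0.001]
wrist_force: [0.1, -0.3, -0.6]
width: 0.998
```

```bash
python3 - <<'E'
from h import *
C=lantern(np.array([.6685,-.106]),'l12'); print(C,loc(C)); rel(C)
for n in ('l12side','l12scene'):
    X=cloud(load(n))
    for z0,z1,r in ((.1,.15,.028),(.156,.164,.034)):
        w=X[(X[:,2]>z0)&(X[:,2]<z1)]; m=np.hypot(*(w[:,:2]-C).T)<.045; w=w[m]
        g=least_squares(lambda p:np.hypot(*(w[:,:2]-p).T)-r,C,loss='soft_l1',f_scale=.002); print(n,z0,g.x.round(4),loc(g.x),len(w),np.median(abs(g.fun)).round(4))
    L=(X[:,:2]-CASE)@RC*1000; m=(X[:,2]>.03)&(X[:,2]<.085)&(L[:,0]>-230)&(L[:,0]<-80)&(L[:,1]>75)&(L[:,1]<180)
    k=L[m]; print('door d~',np.median(np.pi/2+np.arctan2(k[:,1]-74.5,-70-k[:,0])) if m.sum() else None, m.sum())
a=cv2.imread('pics/l12side.png')[150:350,260:500]; b=cv2.imread('pics/l12scene.png')[150:350,200:400]
cv2.imwrite('pics/v3.png',cv2.resize(np.hstack([a,b]),None,fx=1.8,fy=1.8,interpolation=cv2.INTER_CUBIC))
E
```

```text
side [ 0.6684 -0.1062] 61 0.0009
[ 0.66843516 -0.10617066] [-2.5 -2.5]
tool [ 0.5167 -0.1018  0.0196] ang 0.788 lantern in tool [110.6 103.9] alpha 27.5 gap 74.3 knuckle gap 75.1 body gap 80.3 F [-0.1 -0.8  0.6] M [-0.02 -0.02 -0.04] t 15.1833
l12side 0.1 [ 0.6679 -0.1066] [-2.9 -3. ] 434 0.0009
l12side 0.156 [ 0.6686 -0.1062] [-2.3 -2.4] 140 0.0012
door d~ 2.126784544684803 831
l12scene 0.1 [ 0.6704 -0.1071] [-0.4 -2.9] 699 0.0007
l12scene 0.156 [ 0.6697 -0.106 ] [-1.4 -2. ] 189 0.0008
door d~ 2.141534631278536 11
```

View pics/v3.png

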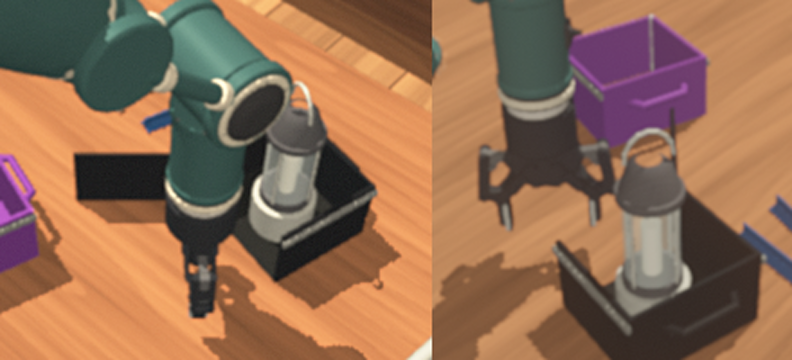

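The lantern stands upright inside at case (-2,-2.5) mm, by both views. The door is still open at about 2.13 rad. Next I shut the fingers and go up and over to the door's outer side.

Call:
jog_arm(motion=[{"dx":0,"dy":0,"dz":3.25,"turn":0},{"dx":0,"dy":0,"dz":3.25,"turn":0},{"dx":0,"dy":0,"dz":3.25,"turn":0},{"dx":0,"dy":0,"dz":3.25,"turn":0},{"dx":1.02,"dy":3.4,"dz":0,"turn":0.09},{"dx":1.02,"dy":3.4,"dz":0,"turn":0.09},{"dx":1.02,"dy":3.4,"dz":0,"turn":0.09},{"dx":1.02,"dy":3.4,"dz":0,"turn":0.09},{"dx":1.02,"dy":3.4,"dz":0,"turn":0.09},{"dx":1.02,"dy":3.4,"dz":0,"turn":0.09},{"dx":0,"dy":0,"dz":0,"turn":0}], fingers=0)

```text
time: 16.1
tool_pos: [0.5816, 0.1081, 0.1506]
tcp_rot: [0.369, 3.115, 0.006]
wrist_force: [0.3, -0.2, -0.2]
width: -0.002
```

Call:
jog_arm(motion=[{"dx":0,"dy":0,"dz":-2.6,"turn":0},{"dx":0,"dy":0,"dz":-2.6,"turn":0},{"dx":0,"dy":0,"dz":-2.6,"turn":0},{"dx":0,"dy":0,"dz":-2.6,"turn":0},{"dx":0,"dy":0,"dz":0,"turn":0}])

```text
time: 16.52
tool_pos: [0.5746, 0.1015, 0.0401]
tcp_rot: [-0.381, -3.111, 0.003]
wrist_force: [-1.6, -0.4, 0.0]
width: 0.002
```

```bash
python3 - <<'E'
from h import *
t,a,s=tool(); print(t,a,s['width'],s['wrist_force'],s['time'])
prev=t[:2]*100
for d in [2.135,2.05]+list(np.arange(1.95,-.01,-.13)):
    h=11*abs(np.cos(d))+14.5*abs(np.sin(d))+2.5
    L=np.array([-70-120*np.sin(d)-h*np.cos(d),74.5-120*np.cos(d)+h*np.sin(d)])/1000
    P=(CASE+RC@L)*100; print(round(d,3),np.round(P,2),np.round(P-prev,2)); prev=P
E
```

```text
[0.57464964 0.10151206 0.04014841] 1.3273845480402147 0.0016918759911459277 [-1.5736152  -0.40763155  0.04598394] 16.5167
2.135 [55.35  8.58] [-2.11 -1.57]
2.05 [54.51  7.95] [-0.85 -0.63]
1.95 [53.58  7.11] [-0.93 -0.84]
1.82 [52.49  5.85] [-1.08 -1.25]
1.69 [51.58  4.44] [-0.91 -1.41]
1.56 [50.87  2.91] [-0.71 -1.53]
1.43 [50.41  1.54] [-0.47 -1.37]
1.3 [50.11  0.09] [-0.3  -1.45]
1.17 [49.99 -1.41] [-0.12 -1.5 ]
1.04 [50.06 -2.95] [ 0.08 -1.54]
0.91 [50.34 -4.49] [ 0.28 -1.54]
0.78 [50.84 -6.01] [ 0.49 -1.52]
0.65 [51.55 -7.48] [ 0.71 -1.47]
0.52 [52.46 -8.86] [ 0.92 -1.38]
0.39 [ 53.58 -10.12] [ 1.12 -1.26]
0.26 [ 54.89 -11.22] [ 1.3 -1.1]
0.13 [ 56.35 -12.14] [ 1.46 -0.92]
-0.0 [ 57.95 -12.84] [ 1.6  -0.71]
```

Call:
jog_arm(motion=[{"dx":-1.2,"dy":-0.8,"dz":0,"turn":0},{"dx":-1.2,"dy":-0.8,"dz":0,"turn":0},{"dx":-0.85,"dy":-0.65,"dz":0,"turn":0},{"dx":-0.95,"dy":-0.85,"dz":0,"turn":0},{"dx":-1.1,"dy":-1.25,"dz":0,"turn":0},{"dx":-0.9,"dy":-1.4,"dz":0,"turn":0},{"dx":-0.7,"dy":-1.55,"dz":0,"turn":0},{"dx":-0.45,"dy":-1.35,"dz":0,"turn":0},{"dx":-0.3,"dy":-1.45,"dz":0,"turn":0},{"dx":-0.1,"dy":-1.5,"dz":0,"turn":0},{"dx":0,"dy":0,"dz":0,"turn":0}])

```text
time: 17.43
tool_pos: [0.501, -0.0161, 0.0467]
tcp_rot: [0.383, 3.115, -0.001]
wrist_force: [0.2, 0.9, -0.1]
width: -0.0
```

```bash
cat >> h.py <<'E'
def door(tag):
    for n in('side','scene'):
        snap(n,tag+n); X=cloud(load(tag+n)); L=(X[:,:2]-CASE)@RC*1000
        r=np.hypot(L[:,0]+70,L[:,1]-74.5); th=np.arctan2(-(L[:,0]+70),-(L[:,1]-74.5))
        m=(X[:,2]>.07)&(X[:,2]<.089)&(r>60)&(r<150)&(th>-.2)&(th<2.3)
        print(n,m.sum(),'door',np.percentile(th[m],[5,25,50,75,95]).round(3) if m.sum() else '')
E
python3 - <<'E'
from h import *
door('d1'); t,a,s=tool(); print(t,s['wrist_force'])
E
```

```text
side 151 door [-0.086  1.053  1.064  1.106  1.346]
scene 373 door [1.036 1.06  1.07  1.089 1.327]
[ 0.5008469  -0.01443512  0.04623141] [-0.73557766  0.16697766 -0.48800994]
```

The door is at about 1.06 rad and moving with the finger. I'll continue the arc.

Call:
jog_arm(motion=[{"dx":0,"dy":-1.5,"dz":0,"turn":0},{"dx":0.28,"dy":-1.55,"dz":0,"turn":0},{"dx":0.5,"dy":-1.5,"dz":0,"turn":0},{"dx":0.7,"dy":-1.45,"dz":0,"turn":0},{"dx":0.9,"dy":-1.4,"dz":0,"turn":0},{"dx":1.1,"dy":-1.25,"dz":0,"turn":0},{"dx":0.65,"dy":-0.55,"dz":0,"turn":0},{"dx":0.65,"dy":-0.55,"dz":0,"turn":0},{"dx":0.7,"dy":-0.45,"dz":0,"turn":0},{"dx":0.7,"dy":-0.45,"dz":0,"turn":0},{"dx":0.5,"dy":-0.2,"dz":0,"turn":0},{"dx":0,"dy":0,"dz":0,"turn":0}])

```text
time: 18.53
tool_pos: [0.5684, -0.1226, 0.0454]
tcp_rot: [0.38, 3.117, -0.0]
wrist_force: [-0.1, 0.6, 0.7]
width: 0.0
```

```bash
python3 - <<'E'
from h import *
door('d2'); t,a,s=tool(); print(t,s['wrist_force'],s['time'])
E
```

```text
side 59 door [-0.133  0.252  0.294  0.315  0.336]
scene 396 door [0.017 0.04  0.05  0.061 0.141]
[ 0.56712767 -0.1220798   0.04517283] [-0.19334795  0.99742759 -0.57672825] 18.6333
```

Call:
jog_arm(motion=[{"dx":0.25,"dy":-0.06,"dz":0,"turn":0},{"dx":0.25,"dy":-0.06,"dz":0,"turn":0},{"dx":0.25,"dy":-0.06,"dz":0,"turn":0},{"dx":0.2,"dy":-0.05,"dz":0,"turn":0},{"dx":0.2,"dy":-0.05,"dz":0,"turn":0},{"dx":0.1,"dy":-0.03,"dz":0,"turn":0}])

```text
time: 19.13
tool_pos: [0.5772, -0.1247, 0.0446]
tcp_rot: [-0.38, -3.113, -0.001]
wrist_force: [-8.6, 2.7, 4.3]
width: -0.004
```

```bash
python3 - <<'E'
from h import *
door('d3'); t,a,s=tool(); print(t,s['wrist_force'],s['time'])
E
```

```text
side 59 door [0.009 0.191 0.23  0.246 0.259]
scene 341 door [-0.053 -0.031 -0.021 -0.01   0.06 ]
[ 0.57711874 -0.12473389  0.0444519 ] [-5.43792047  1.89666761  3.08367575] 19.2333
```

Call:
jog_arm(motion=[{"dx":0.15,"dy":-0.04,"dz":0,"turn":0},{"dx":0.15,"dy":-0.04,"dz":0,"turn":0},{"dx":0,"dy":0,"dz":0,"turn":0}])

```text
time: 19.48
tool_pos: [0.577, -0.1247, 0.0433]
tcp_rot: [-0.379, -3.106, -0.003]
wrist_force: [-13.1, 3.6, 4.9]
width: 0.006
```

Call:
jog_arm(motion=[{"dx":-0.4,"dy":0.1,"dz":0,"turn":0},{"dx":-1.0,"dy":0.25,"dz":0,"turn":0},{"dx":-3.0,"dy":0.75,"dz":0,"turn":0},{"dx":-3.0,"dy":0.75,"dz":0,"turn":0},{"dx":-1.0,"dy":1.5,"dz":3.5,"turn":0},{"dx":-1.0,"dy":2.0,"dz":3.5,"turn":0},{"dx":-1.0,"dy":3.0,"dz":3.0,"turn":0},{"dx":0,"dy":3.0,"dz":3.0,"turn":0},{"dx":0,"dy":3.0,"dz":3.0,"turn":0},{"dx":0,"dy":3.0,"dz":3.0,"turn":0},{"dx":0,"dy":0,"dz":0,"turn":0}])

```text
time: 20.4
tool_pos: [0.483, 0.0486, 0.2403]
tcp_rot: [0.373, 3.105, 0.008]
wrist_force: [1.3, -0.6, 0.3]
width: -0.0
```

```bash
python3 - <<'E'
from h import *
door('d4'); t,a,s=tool(); print(t,s['wrist_force'],s['time'])
C=np.array([.669,-.106])
for n in ('d4side','d4scene'):
    X=cloud(load(n)); w=X[(X[:,2]>.1)&(X[:,2]<.15)]; w=w[np.hypot(*(w[:,:2]-C).T)<.045]
    g=least_squares(lambda p:np.hypot(*(w[:,:2]-p).T)-.028,C,loss='soft_l1',f_scale=.002); print(n,loc(g.x))
a=cv2.imread('pics/d4side.png')[140:360,290:560]; b=cv2.imread('pics/d4scene.png')[180:400,200:470]
cv2.imwrite('pics/v4.png',cv2.resize(np.hstack([a,b]),None,fx=1.48,fy=1.48,interpolation=cv2.INTER_CUBIC))
E
```

```text
side 251 door [-0.068  0.027  0.043  0.058  0.084]
scene 318 door [-0.047 -0.031 -0.021 -0.012  0.013]
[0.48025871 0.04532219 0.23460083] [-1.30283427 -0.19850221  0.13456556] 20.5
d4side [-2.9 -2.8]
d4scene [-0.3 -2.7]
```

View pics/v4.png

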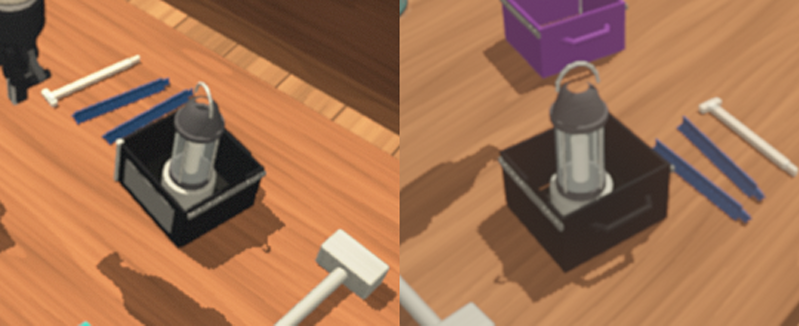

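```bash
python3 -c "
from workcell import bot
print(bot.finish_job())"
```

```text
the job is handed in; nothing more can be done
None
```

The lantern is upright inside the black case and the door is shut. I handed the job in at 20.5 s on the robot clock, and no verdict came back.

I slid the lantern in with the outer corner of one open fingertip, low on its base, in short strokes with a camera check between them. Then I swung the door shut with closed fingers and moved clear.

**Last checks**
- **Lantern:** the two cameras put it at about (-3,-3) and (0,-3) mm in the case frame. The whole base is inside and it is upright.
- **Door:** the force rose to about 14 N with no further movement, so it is against its stop. The cameras gave +0.04 rad (side) and -0.02 rad (scene), a disagreement within their error.
- **Pegs and mallet:** they looked undisturbed in the last pictures; I did not measure them.

**Doubt:** on the first stroke the lantern came about 7 mm closer to the finger than I had planned. By my numbers a knuckle passed within about 1 mm of the glass. The force and moment readings matched the later, clearly tip-only pushes, so I judged that only the base was touched. I then changed the angle, and the later strokes kept about 6–7 mm of clearance.

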